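# Change over a row of sockets to the new socket rail

## Task

The old socket rail on the workshop bench is worn out and will be thrown away. Move its four sockets over to the new aluminium rail, one to each post and fully down over it, so that the new rail reads the same from left to right as the old one does now. Set the sockets down rather than dropping them, and do not let any tip over.

Things in the scene. Friction and masses are not known exactly. Their poses are not given: they have to be found in the camera images.
- socket_yellow_centre (a point): impact socket with a yellow plastic sleeve, upright on its open end: outside diameter 38 mm, 60 mm tall; the top quarter is a steel neck 30 mm across with a square drive hole. The cavity below is round, 27 mm across, about 38 mm deep. Loose, about 200 g. Point: its centre on the axis, half-way up, 30 mm above its foot; z along the axis, up
- socket_green_centre (a point): impact socket with a green plastic sleeve, upright on its open end: outside diameter 42 mm, 62 mm tall; the top quarter is a steel neck 32 mm across with a square drive hole. The cavity below is round, 30 mm across, about 39 mm deep. Loose, about 250 g. Point: its centre on the axis, half-way up, 31 mm above its foot; z along the axis, up
- socket_blue_centre (a point): impact socket with a blue plastic sleeve, upright on its open end: outside diameter 44 mm, 64 mm tall; the top quarter is a steel neck 32 mm across with a square drive hole. The cavity below is round, 32 mm across, about 40 mm deep. Loose, about 280 g. Point: its centre on the axis, half-way up, 32 mm above its foot; z along the axis, up
- socket_red_centre (a point): impact socket with a red plastic sleeve, upright on its open end: outside diameter 50 mm, 66 mm tall; the top quarter is a steel neck 32 mm across with a square drive hole. The cavity below is round, 36 mm across, about 42 mm deep. Loose, about 360 g. Point: its centre on the axis, half-way up, 33 mm above its foot; z along the axis, up
- post_yellow: fixed black sliding post of the old rail on which the yellow socket starts; it stays behind and still tells where in the old row that socket stood. Plate 66 x 62 x 5 mm with a small yellow strip on its edge towards the robot; round post 10 mm across, 30 mm high. Origin: post axis, plate underside, 10 mm above the table; the socket's foot rests on the plate, 15 mm above the table
- post_green: fixed black sliding post of the old rail on which the green socket starts; it stays behind and still tells where in the old row that socket stood. Plate 66 x 62 x 5 mm with a small green strip on its edge towards the robot; round post 10 mm across, 30 mm high. Origin: post axis, plate underside, 10 mm above the table; the socket's foot rests on the plate, 15 mm above the table
- post_blue: fixed black sliding post of the old rail on which the blue socket starts; it stays behind and still tells where in the old row that socket stood. Plate 66 x 62 x 5 mm with a small blue strip on its edge towards the robot; round post 10 mm across, 30 mm high. Origin: post axis, plate underside, 10 mm above the table; the socket's foot rests on the plate, 15 mm above the table
- post_red: fixed black sliding post of the old rail on which the red socket starts; it stays behind and still tells where in the old row that socket stood. Plate 66 x 62 x 5 mm with a small red strip on its edge towards the robot; round post 10 mm across, 30 mm high. Origin: post axis, plate underside, 10 mm above the table; the socket's foot rests on the plate, 15 mm above the table
- old_rail: worn old socket rail, fixed: dark rust-edged steel channel 44 x 340 x 10 mm with black end caps, carrying the four black sliding posts about 72 mm apart (each up to 3 mm off). Origin: centre of its underside, on the table; y along the rail towards its left end seen from the robot, x across it away from the robot. Either rail may be the nearer one; both run along world y, turned by up to 9 degrees
- new_rail: new socket rail, fixed, empty: bright aluminium bar 66 x 324 x 15 mm, orange end caps, four black posts at y = +108, +36, -36, -108 mm, x = 0, 10 mm across, domed, 30 mm high above the bar. A seated socket surrounds a post, its foot on the bar, 15 mm above the table. Origin: centre of its underside, on the table; y along the rail to its left end seen from the robot, x away from the robot
Mind the look-alikes: they are no part of the job. What is shaped like the part that bears socket_red_centre but purple is not meant.

How it is judged:
At the end, for the whole second after the job is handed in: Each socket stands upright (within 7 degrees), released and at rest, over the new rail's post of the same rank from the left as its own post has on the old rail: axis within 15 mm of the post along and across the rail, foot on the bar (height within 4 mm) (((y of post_yellow in the frame of old_rail between 0.072 and 0.2 m and y of socket_yellow_centre in the frame of new_rail between 0.093 and 0.123 m) or (y of post_yellow in the frame of old_rail between 0 and 0.072 m and y of socket_yellow_centre in the frame of new_rail between 0.021 and 0.051 m) or (y of post_yellow in the frame of old_rail between -0.072 and 0 m and y of socket_yellow_centre in the frame of new_rail between -0.051 and -0.021 m) or (y of post_yellow in the frame of old_rail between -0.2 and -0.072 m and y of socket_yellow_centre in the frame of new_rail between -0.123 and -0.093 m)) and x of socket_yellow_centre in the frame of new_rail between -0.015 and 0.015 m and z of socket_yellow_centre in the frame of new_rail between 0.041 and 0.049 m and angle between each of socket_yellow_centre, socket_green_centre, socket_blue_centre, socket_red_centre's own z axis and vertical below 0.12 rad and linear speed of each of socket_yellow, socket_green, socket_blue, socket_red below 0.02 m/s and ((y of post_green in the frame of old_rail between 0.072 and 0.2 m and y of socket_green_centre in the frame of new_rail between 0.093 and 0.123 m) or (y of post_green in the frame of old_rail between 0 and 0.072 m and y of socket_green_centre in the frame of new_rail between 0.021 and 0.051 m) or (y of post_green in the frame of old_rail between -0.072 and 0 m and y of socket_green_centre in the frame of new_rail between -0.051 and -0.021 m) or (y of post_green in the frame of old_rail between -0.2 and -0.072 m and y of socket_green_centre in the frame of new_rail between -0.123 and -0.093 m)) and x of socket_green_centre in the frame of new_rail between -0.015 and 0.015 m and z of socket_green_centre in the frame of new_rail between 0.042 and 0.05 m and ((y of post_blue in the frame of old_rail between 0.072 and 0.2 m and y of socket_blue_centre in the frame of new_rail between 0.093 and 0.123 m) or (y of post_blue in the frame of old_rail between 0 and 0.072 m and y of socket_blue_centre in the frame of new_rail between 0.021 and 0.051 m) or (y of post_blue in the frame of old_rail between -0.072 and 0 m and y of socket_blue_centre in the frame of new_rail between -0.051 and -0.021 m) or (y of post_blue in the frame of old_rail between -0.2 and -0.072 m and y of socket_blue_centre in the frame of new_rail between -0.123 and -0.093 m)) and x of socket_blue_centre in the frame of new_rail between -0.015 and 0.015 m and z of socket_blue_centre in the frame of new_rail between 0.043 and 0.051 m and ((y of post_red in the frame of old_rail between 0.072 and 0.2 m and y of socket_red_centre in the frame of new_rail between 0.093 and 0.123 m) or (y of post_red in the frame of old_rail between 0 and 0.072 m and y of socket_red_centre in the frame of new_rail between 0.021 and 0.051 m) or (y of post_red in the frame of old_rail between -0.072 and 0 m and y of socket_red_centre in the frame of new_rail between -0.051 and -0.021 m) or (y of post_red in the frame of old_rail between -0.2 and -0.072 m and y of socket_red_centre in the frame of new_rail between -0.123 and -0.093 m)) and x of socket_red_centre in the frame of new_rail between -0.015 and 0.015 m and z of socket_red_centre in the frame of new_rail between 0.044 and 0.052 m); the robot touches nothing.
It fails at once if a socket is tipped over (leans more than 45 degrees) (angle between any of socket_yellow_centre, socket_green_centre, socket_blue_centre, socket_red_centre's own z axis and vertical above 0.785 rad).
It fails at once if a socket is dropped (free of the fingers and faster than 0.85 m/s: a fall of some 35 mm or more) ((linear speed of socket_yellow above 0.85 m/s and contact force between the fingers and socket_yellow below 0.01 N) or (linear speed of socket_green above 0.85 m/s and contact force between the fingers and socket_green below 0.01 N) or (linear speed of socket_blue above 0.85 m/s and contact force between the fingers and socket_blue below 0.01 N) or (linear speed of socket_red above 0.85 m/s and contact force between the fingers and socket_red below 0.01 N)).
It also fails if it takes over 96 s, if anything falls off the work surface, if the arm or the gripper's body presses on something with over 40 N, if the wrist force passes 120 N, or if a joint passes its speed limit or range.

## Robot

A 6-joint arm with a two-finger parallel gripper is mounted at the origin on the work surface. World frame = base frame: x ahead of the robot, y to its left, z up, the work surface at z = 0. Lengths are in m, angles in rad, forces in N, time in s.
With the tool pointing down it reaches from about 0.375 to 0.975 m from the base axis. Payload 3.8 kg.
Tool frame: the origin (TCP) lies midway between the tips of the shut fingers; the grasp point (between the pads) lies 19 mm behind it; z points along the fingers, y is the line along which they close (so a half turn about z gives the same grasp; the last joint's range is limited). The gripper opens to 85 mm and grips with 20 to 120 N. Pads are 22 mm wide; open, the fingers measure 114 mm over their backs; the gripper's body (76 mm by 85 mm) begins 54 mm behind the grasp point. The pads swing forward as they close: fully open they stand 13 mm farther back than shut.
Start: joints at [1.217, 0.264, 1.604, -0, 1.274, -0.037], TCP at [0.21, 0.641, 0.203] pointing down, gripper open.
Joint ranges: [-2.63, 2.63], [-0.94, 2.18], [0.31, 2.57], [-1.31, 4.45], [0, 2.66], [-2.55, 2.55]. Speed limits (rad/s): [2.57, 2.57, 3.14, 3.14, 3.14, 3.14].

## Interface

Orientations are given as [roll, pitch, yaw] about the fixed x, y, z axes, in that order (R = Rz(yaw) Ry(pitch) Rx(roll)).
In Python, from cell import read_state, get_image, hand_in gives the robot as it stands. The module is installed in compiled form; this text tells all that it offers.
- The arm moves only by the shell command python3 -m creep 'ROWS'. ROWS is JSON, a list of rows, each an object with "gripper": the closure, from 0 (fully open) to 1 (shut); "linear": the shift along the tool's x, y, z in cm, a list of three; "angular": the turn, a rotation vector about the tool's x, y, z in rad, a list of three. A call has 1 to 10 rows; each row is the pose to reach, as a shift and turn from the pose commanded when the call began, along the tool's axes at that moment; what a row does not reach only later rows make up. A row lasts 1/10 s, in which the tool goes at most 50 mm and 8.59 degrees, less where a joint would pass 70% of its speed; a pose out of reach is approached as far as the arm can. A call with a gripper value outside its range is refused whole. The fingers move at their own pace and stop on an object; the grip force is fixed at half the most. Time passes only in rows, so rows that repeat a pose let the fingers close. It gives the time, the measured TCP pose, the force, the opening and the grip force at its end, in the units of the state.
- read_state(): the state, without advancing time (a new reading comes with each control period).
- get_image(name): name is "scene" or "top"; returns a dict with "img" (420x560x3 uint8, red, green, blue), "intrinsics" (3x3 intrinsics, pixels), "extrinsics" (4x4, takes a point from world to camera coordinates). Camera axes: x right, y down, z forward; pixel columns grow to the right and rows downward; lengths in m; the calibration is good to about 2 mm. A picture is of the moment at which its call begins. There is no depth.
- hand_in(): hands the job in; it is judged then, once.
The state is a dict: "clock": time; "joint_pos": joint angles; "qd": joint speeds; "joint_torque": joint torques, N m; "tcp_pos": TCP position; "tcp_rot": TCP orientation; "ft_force": force on the tool from outside, world axes, zero at the start; "torque": the same for the moment, N m; "finger_gap": finger opening in m; "grip_force": force on a finger pad.
Only numpy, scipy, OpenCV 4.12 (cv2) and the standard library are available. Lean on these libraries where they do the work, as an engineer would, in place of code of your own. Each camera call takes 0.05 s, during which the arm holds its last target. There are 200 camera calls.

## Working session

There is one attempt and no reset: what is moved stays moved. The work goes in short steps, Python scripts to look and compute and a shell command to move; the robot and the scene stay as the last step left them, time stands still between calls to the robot, and variables do not carry over. Pictures are saved under pics/ and viewed, at most 14 in all, crops included, and the job is handed in when it is done.

```bash
mkdir -p pics
cat > h.py <<'E'
import numpy as np, cv2
from cell import read_state, get_image
def snap(n,f=None):
    d=get_image(n)
    if f: cv2.imwrite('pics/'+f,cv2.cvtColor(d['img'],cv2.COLOR_RGB2BGR))
    return d
def ray(d,u,v,z):
    K=np.array(d['intrinsics']);T=np.array(d['extrinsics']);R=T[:3,:3];c=-R.T@T[:3,3]
    r=R.T@np.linalg.solve(K,[u,v,1.]);return c+r*(z-c[2])/r[2]
def proj(d,p):
    K=np.array(d['intrinsics']);T=np.array(d['extrinsics']);q=K@(T[:3,:3]@np.array(p)+T[:3,3]);return q[:2]/q[2]
def cam(d):
    T=np.array(d['extrinsics']);return -T[:3,:3].T@T[:3,3]
E
python3 - <<'E'
from h import *
for n in('scene','top'):
    d=snap(n,n+'0.png');print(n,cam(d),np.array(d['intrinsics'])[0])
s=read_state();print(s['clock'],s['tcp_pos'],s['tcp_rot'],s['finger_gap'])
E
```

```text
scene [ 0.80788094 -0.42011143  0.60889537] [398.22396963   0.         285.66576606]
top [ 0.46486147 -0.01209076  0.93059192] [483.86486621   0.         283.44611274]
0.1 [0.21002597 0.6407279  0.20196058] [-3.13952421e+00 -9.23732354e-05  2.82473639e+00] 0.08496137615785677
```

View pics/scene0.png

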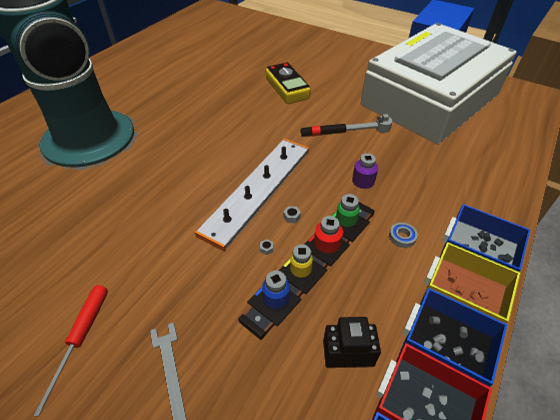

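View pics/top0.png

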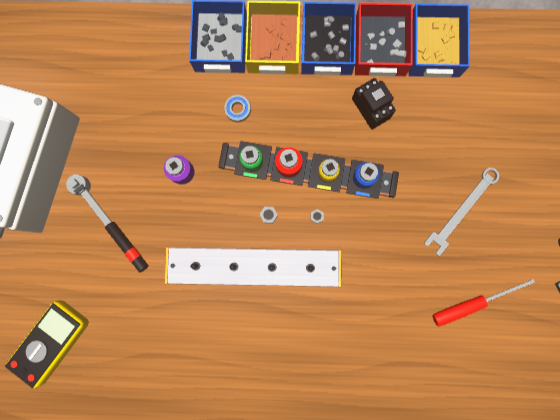

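The top view has robot-left on the image's left. The old row reads green (250,155), red (289,160), yellow (329,168), blue (368,174). The look-alike is the purple socket at (177,168), which is not wanted. The red bin, red screwdriver and blue ring are other colour distractors. The new rail's posts are at about (195,266), (234,267), (272,267) and (310,268).

```bash
cat > m.py <<'E'
from h import *
H=dict(g=.062,r=.066,y=.060,b=.064)
hue=dict(g=(45,80),r=(172,8),y=(22,34),b=(100,125))
def necks(d,guess):
    """neck top centre: ellipse fit round grey blob near guess pixel"""
    hsv=cv2.cvtColor(d['img'],cv2.COLOR_RGB2HSV); out={}
    for k,(u,v) in guess.items():
        m=((hsv[...,1]<70)&(hsv[...,2]>95)).astype(np.uint8)
        w=np.zeros_like(m);cv2.circle(w,(u,v),15,1,-1);m&=w
        cs,_=cv2.findContours(m,cv2.RETR_EXTERNAL,cv2.CHAIN_APPROX_NONE)
        c=max(cs,key=cv2.contourArea);(a,b),r=cv2.minEnclosingCircle(c)
        p=ray(d,a,b,.015+H[k]);out[k]=(a,b,r,p)
    return out
E
python3 - <<'E'
from m import *
d=snap('top');s=snap('scene')
for k,(a,b,r,p) in necks(d,dict(g=(250,155),r=(289,158),y=(329,168),b=(368,174))).items(): print(k,round(a,1),round(b,1),round(r,1),p.round(4))
print('scene')
for k,(a,b,r,p) in necks(s,dict(g=(350,202),r=(331,223),y=(302,252),b=(277,280))).items(): print(k,round(a,1),round(b,1),round(r,1),p.round(4))
# posts on new rail: dark pixels inside rail
P=[]
g=cv2.cvtColor(d['img'],cv2.COLOR_RGB2GRAY)
m=(g[245:290,175:330]<60).astype(np.uint8)
n,_,st,c=cv2.connectedComponentsWithStats(m)
for i in range(1,n):
    if st[i,4]>15: print('post',st[i],c[i]+[175,245],ray(d,*(c[i]+[175,245]),.038).round(4))
hsv=cv2.cvtColor(d['img'],cv2.COLOR_RGB2HSV)
m=((hsv[...,1]<40)&(hsv[...,2]>150)).astype(np.uint8);m[:235]=0;m[300:]=0;m[:,:150]=0;m[:,360:]=0
c=max(cv2.findContours(m,0,1)[0],key=cv2.contourArea);bx=cv2.boxPoints(cv2.minAreaRect(c))
q=np.array([ray(d,*x,.015) for x in bx]);print(q.round(4),q.mean(0))
a=cv2.resize(d['img'][130:300,150:410],None,fx=3,fy=3,interpolation=cv2.INTER_CUBIC)
cv2.imwrite('pics/crop1.png',a[...,::-1])
E
```

```text
g 249.4 153.9 9.2 [0.6542 0.072  0.077 ]
r 288.4 158.2 8.7 [0.6472 0.0017 0.081 ]
y 329.4 166.4 8.7 [ 0.6354 -0.0722  0.075 ]
b 368.2 171.1 9.4 [ 0.6277 -0.1408  0.079 ]
scene
g 349.9 199.5 8.3 [0.653 0.072 0.077]
r 329.5 223.0 8.7 [ 0.6478 -0.001   0.081 ]
y 301.5 251.3 8.6 [ 0.6342 -0.0746  0.075 ]
b 275.5 279.0 10.0 [ 0.6272 -0.1436  0.079 ]
[[ 0.4169  0.2238  0.015 ]
 [ 0.4843  0.2261  0.015 ]
 [ 0.4876 -0.0967  0.015 ]
 [ 0.4207 -0.0966  0.015 ]] [0.45237472 0.06414745 0.015     ]
```

View pics/crop1.png

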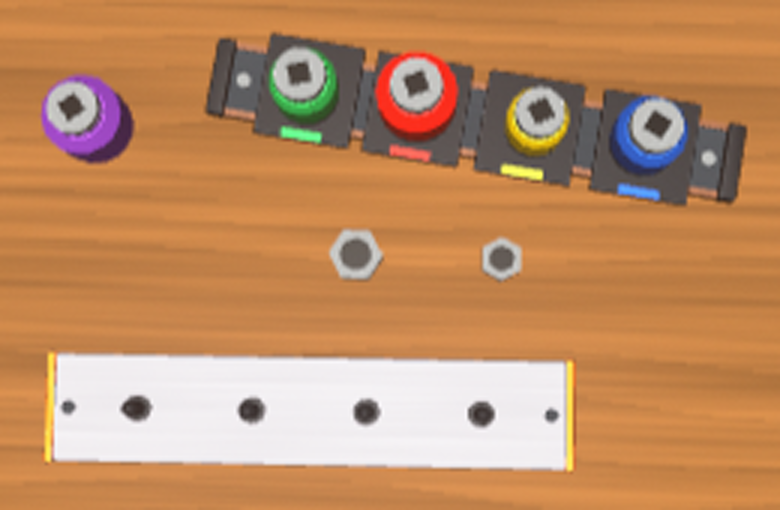

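The four sockets match between the two views to 2-3 mm, and the crop confirms green, red, yellow, blue from left to right. Purple stands apart at crop (80,115). The new rail measures 322 x 67 mm, as described. I will turn the tool to yaw π/2, so tool x = world y, tool y = world x and tool z = down, and go to green first.

```bash
python3 -m creep '[{"gripper":0,"linear":[-2,-1.3,0],"angular":[0,0,0.1]},{"gripper":0,"linear":[-5,-3.3,0],"angular":[0,0,0.23]},{"gripper":0,"linear":[-9,-6,0],"angular":[0,0,0.36]},{"gripper":0,"linear":[-13,-8.7,0],"angular":[0,0,0.5]},{"gripper":0,"linear":[-17,-11.4,0],"angular":[0,0,0.64]},{"gripper":0,"linear":[-21,-14.1,0],"angular":[0,0,0.78]},{"gripper":0,"linear":[-25,-16.8,0],"angular":[0,0,0.92]},{"gripper":0,"linear":[-29,-19.5,0],"angular":[0,0,1.06]},{"gripper":0,"linear":[-33,-22.2,0],"angular":[0,0,1.2]},{"gripper":0,"linear":[-36,-24.2,0],"angular":[0,0,1.254]}]'
python3 - <<'E'
from h import *
s=read_state();print(s['clock'],s['tcp_pos'],s['tcp_rot'])
d=snap('top')
c=np.array([.4524,.0641]);t=.011
for y in(.108,.036,-.036,-.108):
    p=c+y*np.array([-np.sin(t),np.cos(t)]);print(p.round(4),proj(d,[*p,.045]).round(1),proj(d,[*p,.015]).round(1))
E
```

```text
clock: 1.2
tcp_pos: [0.4782, 0.2968, 0.2032]
tcp_rot: [3.141, 0.0, 1.565]
ft_force: [0.1, -0.2, -0.2]
finger_gap: 0.0856
grip_force: 0.0
1.2 [0.47823833 0.29681497 0.20315762] [3.14119820e+00 4.73518955e-04 1.56548107e+00]
[0.4512 0.1721] [192.4 265.6] [195.7 265.5]
[0.452  0.1001] [231.7 266.4] [233.7 266.2]
[0.4528 0.0281] [271.1 267.1] [271.8 266.9]
[ 0.4536 -0.0439] [310.7 267.8] [310.1 267.6]
```

```bash
python3 -m creep '[{"gripper":0,"linear":[-2.5,2,0],"angular":[0,0,0]},{"gripper":0,"linear":[-6,4.7,0],"angular":[0,0,0]},{"gripper":0,"linear":[-9.5,7.4,0],"angular":[0,0,0]},{"gripper":0,"linear":[-13,10.2,0],"angular":[0,0,0]},{"gripper":0,"linear":[-16.5,13,2],"angular":[0,0,0]},{"gripper":0,"linear":[-20,15.6,4],"angular":[0,0,0]},{"gripper":0,"linear":[-22,17.2,5.5],"angular":[0,0,0]},{"gripper":0,"linear":[-22.5,17.6,6.5],"angular":[0,0,0]},{"gripper":0,"linear":[-22.5,17.6,7],"angular":[0,0,0]},{"gripper":0,"linear":[-22.5,17.6,7],"angular":[0,0,0]}]'
```

```text
clock: 2.25
tcp_pos: [0.6517, 0.0753, 0.1322]
tcp_rot: [-3.139, -0.0, 1.571]
ft_force: [0.3, -0.4, 0.8]
finger_gap: 0.0857
grip_force: 0.0
```

```bash
python3 -m creep '[{"gripper":0,"linear":[-0.2,0.2,1],"angular":[0,0,0]},{"gripper":0,"linear":[-0.3,0.2,3],"angular":[0,0,0]},{"gripper":0,"linear":[-0.3,0.2,5],"angular":[0,0,0]},{"gripper":0,"linear":[-0.3,0.2,7],"angular":[0,0,0]},{"gripper":0,"linear":[-0.3,0.2,9],"angular":[0,0,0]},{"gripper":0,"linear":[-0.3,0.2,10],"angular":[0,0,0]},{"gripper":0,"linear":[-0.3,0.2,10.5],"angular":[0,0,0]},{"gripper":0,"linear":[-0.3,0.2,10.5],"angular":[0,0,0]}]'
python3 -m creep '[{"gripper":1,"linear":[0,0,0],"angular":[0,0,0]},{"gripper":1,"linear":[0,0,0],"angular":[0,0,0]},{"gripper":1,"linear":[0,0,0],"angular":[0,0,0]},{"gripper":1,"linear":[0,0,0],"angular":[0,0,0]},{"gripper":1,"linear":[0,0,0],"angular":[0,0,0]},{"gripper":1,"linear":[0,0,0],"angular":[0,0,0]},{"gripper":1,"linear":[0,0,0],"angular":[0,0,0]},{"gripper":1,"linear":[0,0,0],"angular":[0,0,0]}]'
```

```text
clock: 3.05
tcp_pos: [0.6547, 0.0718, 0.0281]
tcp_rot: [-3.141, 0.0, 1.572]
ft_force: [-0.1, 0.2, 0.4]
finger_gap: 0.0856
grip_force: 0.0
clock: 3.85
tcp_pos: [0.6567, 0.0714, 0.0307]
tcp_rot: [3.138, -0.0, 1.571]
ft_force: [-3.5, 0.7, 6.5]
finger_gap: 0.0346
grip_force: 143.0
```

Run:
```python
from h import *
s=read_state();print(s['finger_gap'],s['grip_force'],s['ft_force'])
a=cv2.resize(snap('scene')['img'][130:300,230:430],None,fx=3.5,fy=3.5,interpolation=cv2.INTER_CUBIC)
cv2.imwrite('pics/g1.png',a[...,::-1])
```

```text
0.03457936358080986 143.00733122974634 [-3.50369516  0.74595691  6.54428186]
```

View pics/g1.png

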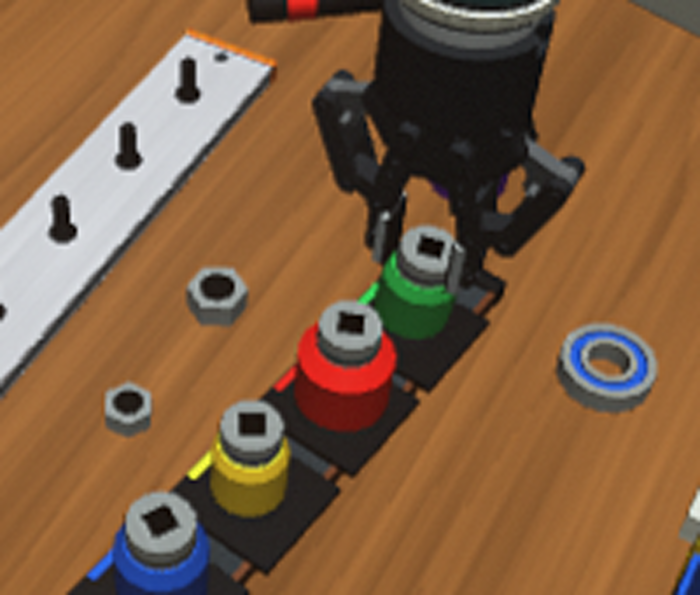

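The fingers look set high or off-axis on green: the gap is 34.6 mm where 42 was expected. I'll measure where the socket now stands before lifting.

Run:
```python
from h import *
d=snap('scene');t=snap('top')
print(ray(d,352.9,200,.077), cam(d))
for z in(.03,.05,.077):print(z,proj(d,[.6567,.0714,z]).round(1),proj(d,[.6542,.072,z]).round(1))
a=cv2.resize(d['img'][170:240,310:400],None,fx=8,fy=8,interpolation=cv2.INTER_CUBIC)
for i,z in enumerate((.03,.05,.077)):
    u,v=proj(d,[.6567,.0714,z]);cv2.circle(a,(int((u-310)*8),int((v-170)*8)),4,(255,0,255),-1)
cv2.imwrite('pics/g2.png',a[...,::-1])
```

```text
[0.65826169 0.07377753 0.077     ] [ 0.80788094 -0.42011143  0.60889537]
0.03 [348.4 217.2] [347.3 216.5]
0.05 [349.7 210.3] [348.6 209.6]
0.077 [351.6 200.5] [350.5 199.8]
```

View pics/g2.png

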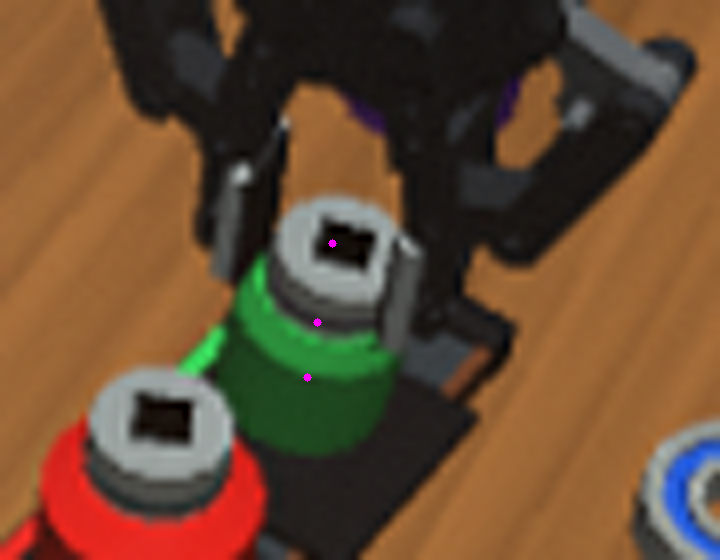

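The pads sit around z≈0.06–0.08, on the neck and shoulder and higher than I planned. I'll open, go 12 mm lower and regrip on the sleeve.

```bash
python3 -m creep '[{"gripper":0,"linear":[0,0,0],"angular":[0,0,0]},{"gripper":0,"linear":[0,0,0],"angular":[0,0,0]},{"gripper":0,"linear":[0,0,0],"angular":[0,0,0]},{"gripper":0,"linear":[0,0,0],"angular":[0,0,0]},{"gripper":0,"linear":[0,0,0],"angular":[0,0,0]},{"gripper":0,"linear":[0,0,0.4],"angular":[0,0,0]},{"gripper":0,"linear":[0,0,0.8],"angular":[0,0,0]},{"gripper":0,"linear":[0,0,1.2],"angular":[0,0,0]},{"gripper":0,"linear":[0,0,1.2],"angular":[0,0,0]}]'
python3 -m creep '[{"gripper":1,"linear":[0,0,0],"angular":[0,0,0]},{"gripper":1,"linear":[0,0,0],"angular":[0,0,0]},{"gripper":1,"linear":[0,0,0],"angular":[0,0,0]},{"gripper":1,"linear":[0,0,0],"angular":[0,0,0]},{"gripper":1,"linear":[0,0,0],"angular":[0,0,0]},{"gripper":1,"linear":[0,0,0],"angular":[0,0,0]},{"gripper":1,"linear":[0,0,0],"angular":[0,0,0]},{"gripper":1,"linear":[0,0,0],"angular":[0,0,0]}]'
```

```text
clock: 4.9
tcp_pos: [0.654, 0.0712, 0.0149]
tcp_rot: [-3.14, 0.0, 1.571]
ft_force: [-0.5, -0.8, 0.1]
finger_gap: 0.0856
grip_force: 0.0
clock: 5.7
tcp_pos: [0.6555, 0.0713, 0.0169]
tcp_rot: [3.141, -0.0, 1.571]
ft_force: [-1.2, -0.0, 5.9]
finger_gap: 0.04
grip_force: 61.2
```

```bash
python3 -m creep '[{"gripper":1,"linear":[0,0,-0.5],"angular":[0,0,0]},{"gripper":1,"linear":[0,0,-1.5],"angular":[0,0,0]},{"gripper":1,"linear":[0,0,-3],"angular":[0,0,0]},{"gripper":1,"linear":[0,0,-4.5],"angular":[0,0,0]},{"gripper":1,"linear":[0,0,-6],"angular":[0,0,0]},{"gripper":1,"linear":[0,0,-7.5],"angular":[0,0,0]},{"gripper":1,"linear":[0,0,-9],"angular":[0,0,0]},{"gripper":1,"linear":[0,0,-9.7],"angular":[0,0,0]},{"gripper":1,"linear":[0,0,-10],"angular":[0,0,0]},{"gripper":1,"linear":[0,0,-10],"angular":[0,0,0]}]'
python3 -m creep '[{"gripper":1,"linear":[0.6,-1.2,0],"angular":[0,0,0]},{"gripper":1,"linear":[1.8,-3.7,0],"angular":[0,0,0]},{"gripper":1,"linear":[3.2,-6.6,0],"angular":[0,0,0]},{"gripper":1,"linear":[4.6,-9.5,0],"angular":[0,0,0]},{"gripper":1,"linear":[6,-12.4,0],"angular":[0,0,0]},{"gripper":1,"linear":[7.4,-15.3,0],"angular":[0,0,0]},{"gripper":1,"linear":[8.7,-18,0],"angular":[0,0,0]},{"gripper":1,"linear":[9.6,-19.8,0],"angular":[0,0,0]},{"gripper":1,"linear":[9.9,-20.4,0],"angular":[0,0,0]},{"gripper":1,"linear":[9.9,-20.4,0],"angular":[0,0,0]}]'
python3 - <<'E'
from h import *
a=cv2.resize(snap('scene')['img'][50:260,170:400],None,fx=2.8,fy=2.8,interpolation=cv2.INTER_CUBIC)
cv2.imwrite('pics/g3.png',a[...,::-1])
E
```

```text
clock: 6.7
tcp_pos: [0.6551, 0.0713, 0.1166]
tcp_rot: [3.141, -0.0, 1.571]
ft_force: [0.0, -1.0, -2.0]
finger_gap: 0.0397
grip_force: 60.9
clock: 7.7
tcp_pos: [0.4502, 0.1706, 0.116]
tcp_rot: [-3.142, 0.0, 1.572]
ft_force: [-0.5, 0.8, -2.1]
finger_gap: 0.04
grip_force: 61.1
```

View pics/g3.png

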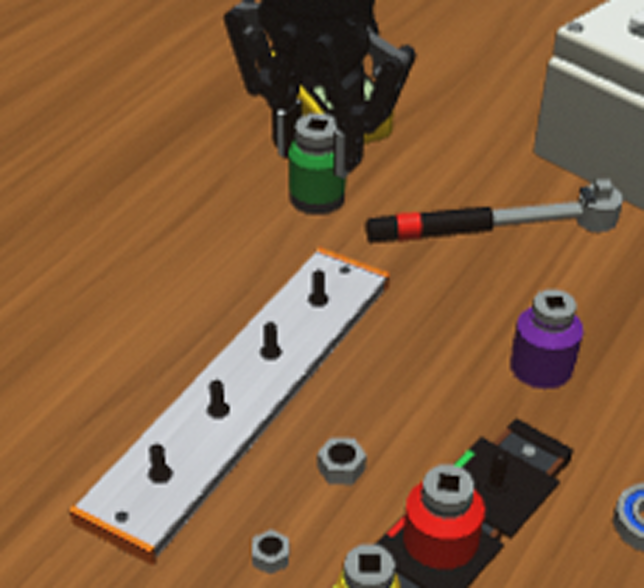

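The green socket hangs upright in the fingers over the first post at crop (318,290). Lowering it onto the post.

```bash
python3 -m creep '[{"gripper":1,"linear":[0,0.1,1],"angular":[0,0,0]},{"gripper":1,"linear":[0,0.1,2.5],"angular":[0,0,0]},{"gripper":1,"linear":[0,0.1,4],"angular":[0,0,0]},{"gripper":1,"linear":[0,0.1,5.5],"angular":[0,0,0]},{"gripper":1,"linear":[0,0.1,7],"angular":[0,0,0]},{"gripper":1,"linear":[0,0.1,8.2],"angular":[0,0,0]},{"gripper":1,"linear":[0,0.1,9],"angular":[0,0,0]},{"gripper":1,"linear":[0,0.1,9.5],"angular":[0,0,0]},{"gripper":1,"linear":[0,0.1,9.7],"angular":[0,0,0]},{"gripper":1,"linear":[0,0.1,9.7],"angular":[0,0,0]}]'
```

```text
clock: 8.75
tcp_pos: [0.4522, 0.1703, 0.0192]
tcp_rot: [3.141, -0.0, 1.571]
ft_force: [-0.3, 0.0, -1.2]
finger_gap: 0.0401
grip_force: 61.1
```

```bash
python3 -m creep '[{"gripper":1,"linear":[0,0,0.1],"angular":[0,0,0]},{"gripper":1,"linear":[0,0,0.2],"angular":[0,0,0]},{"gripper":1,"linear":[0,0,0.25],"angular":[0,0,0]},{"gripper":1,"linear":[0,0,0.25],"angular":[0,0,0]}]'
python3 -m creep '[{"gripper":0,"linear":[0,0,0],"angular":[0,0,0]},{"gripper":0,"linear":[0,0,0],"angular":[0,0,0]},{"gripper":0,"linear":[0,0,0],"angular":[0,0,0]},{"gripper":0,"linear":[0,0,0],"angular":[0,0,0]},{"gripper":0,"linear":[0,0,0],"angular":[0,0,0]},{"gripper":0,"linear":[0,0,-1],"angular":[0,0,0]},{"gripper":0,"linear":[0,0,-4],"angular":[0,0,0]},{"gripper":0,"linear":[0,0,-8],"angular":[0,0,0]},{"gripper":0,"linear":[0,0,-11],"angular":[0,0,0]},{"gripper":0,"linear":[0,0,-11],"angular":[0,0,0]}]'
```

```text
clock: 9.15
tcp_pos: [0.4522, 0.1704, 0.0169]
tcp_rot: [3.141, -0.0, 1.571]
ft_force: [-0.9, -0.1, -2.8]
finger_gap: 0.0398
grip_force: 61.2
clock: 10.15
tcp_pos: [0.4563, 0.1717, 0.1329]
tcp_rot: [3.131, -0.003, 1.571]
ft_force: [0.4, 0.4, -0.6]
finger_gap: 0.0855
grip_force: 0.0
```

```bash
python3 -m creep '[{"gripper":0,"linear":[-1.5,1.7,0],"angular":[0,0,0]},{"gripper":0,"linear":[-4.2,4.8,0],"angular":[0,0,0]},{"gripper":0,"linear":[-7,8,0],"angular":[0,0,0]},{"gripper":0,"linear":[-9.8,11.2,0],"angular":[0,0,0]},{"gripper":0,"linear":[-12.6,14.4,0],"angular":[0,0,0]},{"gripper":0,"linear":[-15,17.2,0],"angular":[0,0,0]},{"gripper":0,"linear":[-16.5,19,0],"angular":[0,0,0]},{"gripper":0,"linear":[-17,19.5,0],"angular":[0,0,0]},{"gripper":0,"linear":[-17,19.5,0],"angular":[0,0,0]},{"gripper":0,"linear":[-17,19.5,0],"angular":[0,0,0]}]'
python3 - <<'E'
from h import *
d=snap('scene')
a=cv2.resize(d['img'][100:310,190:420],None,fx=2.6,fy=2.6,interpolation=cv2.INTER_CUBIC)
cv2.imwrite('pics/g4.png',a[...,::-1])
E
```

```text
clock: 11.15
tcp_pos: [0.6457, 0.001, 0.1261]
tcp_rot: [-3.14, -0.0, 1.571]
ft_force: [1.0, 0.9, 1.2]
finger_gap: 0.0852
grip_force: 0.0
```

View pics/g4.png

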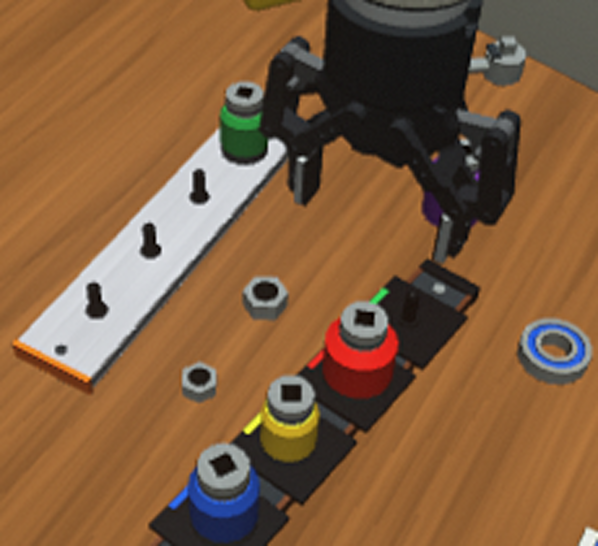

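Green is seated on the first post at crop (243,125), and the other three are undisturbed. Now red, at crop (363,350).

```bash
python3 -m creep '[{"gripper":0,"linear":[0,0.1,1],"angular":[0,0,0]},{"gripper":0,"linear":[0,0.1,3],"angular":[0,0,0]},{"gripper":0,"linear":[0,0.1,5],"angular":[0,0,0]},{"gripper":0,"linear":[0,0.1,7],"angular":[0,0,0]},{"gripper":0,"linear":[0,0.1,9],"angular":[0,0,0]},{"gripper":0,"linear":[0,0.1,10.2],"angular":[0,0,0]},{"gripper":0,"linear":[0,0.1,10.8],"angular":[0,0,0]},{"gripper":0,"linear":[0,0.1,10.8],"angular":[0,0,0]}]'
python3 -m creep '[{"gripper":1,"linear":[0,0,0],"angular":[0,0,0]},{"gripper":1,"linear":[0,0,0],"angular":[0,0,0]},{"gripper":1,"linear":[0,0,0],"angular":[0,0,0]},{"gripper":1,"linear":[0,0,0],"angular":[0,0,0]},{"gripper":1,"linear":[0,0,0],"angular":[0,0,0]},{"gripper":1,"linear":[0,0,0],"angular":[0,0,0]},{"gripper":1,"linear":[0,0,0],"angular":[0,0,0]},{"gripper":1,"linear":[0,0,0],"angular":[0,0,0]}]'
```

```text
clock: 12.0
tcp_pos: [0.647, 0.0007, 0.0177]
tcp_rot: [-3.14, -0.0, 1.571]
ft_force: [0.1, -0.1, -0.5]
finger_gap: 0.0859
grip_force: 0.0
clock: 12.8
tcp_pos: [0.6491, 0.0002, 0.0205]
tcp_rot: [3.139, 0.0, 1.571]
ft_force: [-1.3, -0.2, 6.0]
finger_gap: 0.0478
grip_force: 62.6
```

```bash
python3 -m creep '[{"gripper":1,"linear":[0,0,-0.5],"angular":[0,0,0]},{"gripper":1,"linear":[0,0,-1.5],"angular":[0,0,0]},{"gripper":1,"linear":[0,0,-3],"angular":[0,0,0]},{"gripper":1,"linear":[0,0,-4.5],"angular":[0,0,0]},{"gripper":1,"linear":[0,0,-6],"angular":[0,0,0]},{"gripper":1,"linear":[0,0,-7.5],"angular":[0,0,0]},{"gripper":1,"linear":[0,0,-9],"angular":[0,0,0]},{"gripper":1,"linear":[0,0,-9.7],"angular":[0,0,0]},{"gripper":1,"linear":[0,0,-10],"angular":[0,0,0]},{"gripper":1,"linear":[0,0,-10],"angular":[0,0,0]}]'
python3 -m creep '[{"gripper":1,"linear":[0.6,-1.2,0],"angular":[0,0,0]},{"gripper":1,"linear":[1.8,-3.7,0],"angular":[0,0,0]},{"gripper":1,"linear":[3.2,-6.5,0],"angular":[0,0,0]},{"gripper":1,"linear":[4.6,-9.3,0],"angular":[0,0,0]},{"gripper":1,"linear":[6,-12.1,0],"angular":[0,0,0]},{"gripper":1,"linear":[7.4,-14.9,0],"angular":[0,0,0]},{"gripper":1,"linear":[8.7,-17.5,0],"angular":[0,0,0]},{"gripper":1,"linear":[9.6,-19.2,0],"angular":[0,0,0]},{"gripper":1,"linear":[9.9,-19.6,0],"angular":[0,0,0]},{"gripper":1,"linear":[9.9,-19.6,0],"angular":[0,0,0]}]'
```

```text
clock: 13.8
tcp_pos: [0.6481, 0.0003, 0.1191]
tcp_rot: [3.141, 0.0, 1.571]
ft_force: [-0.4, 0.1, -2.8]
finger_gap: 0.0472
grip_force: 62.2
clock: 14.8
tcp_pos: [0.4505, 0.0996, 0.118]
tcp_rot: [-3.141, 0.0, 1.572]
ft_force: [0.4, 0.9, -3.2]
finger_gap: 0.0472
grip_force: 62.5
```

```bash
python3 -m creep '[{"gripper":1,"linear":[0,0.1,1],"angular":[0,0,0]},{"gripper":1,"linear":[0,0.1,2.5],"angular":[0,0,0]},{"gripper":1,"linear":[0,0.1,4],"angular":[0,0,0]},{"gripper":1,"linear":[0,0.1,5.5],"angular":[0,0,0]},{"gripper":1,"linear":[0,0.1,7],"angular":[0,0,0]},{"gripper":1,"linear":[0,0.1,8.2],"angular":[0,0,0]},{"gripper":1,"linear":[0,0.1,9],"angular":[0,0,0]},{"gripper":1,"linear":[0,0.1,9.5],"angular":[0,0,0]},{"gripper":1,"linear":[0,0.1,9.7],"angular":[0,0,0]},{"gripper":1,"linear":[0,0.1,9.8],"angular":[0,0,0]}]'
```

```text
clock: 15.8
tcp_pos: [0.4534, 0.0993, 0.0208]
tcp_rot: [3.141, -0.0, 1.571]
ft_force: [-0.2, 1.0, -2.6]
finger_gap: 0.0472
grip_force: 62.5
```

```bash
python3 -m creep '[{"gripper":1,"linear":[0,0,0.05],"angular":[0,0,0]},{"gripper":1,"linear":[0,0,0.1],"angular":[0,0,0]},{"gripper":1,"linear":[0,0,0.1],"angular":[0,0,0]}]'
python3 -m creep '[{"gripper":0,"linear":[0,0,0],"angular":[0,0,0]},{"gripper":0,"linear":[0,0,0],"angular":[0,0,0]},{"gripper":0,"linear":[0,0,0],"angular":[0,0,0]},{"gripper":0,"linear":[0,0,0],"angular":[0,0,0]},{"gripper":0,"linear":[0,0,0],"angular":[0,0,0]},{"gripper":0,"linear":[0,0,-1],"angular":[0,0,0]},{"gripper":0,"linear":[0,0,-4],"angular":[0,0,0]},{"gripper":0,"linear":[0,0,-8],"angular":[0,0,0]},{"gripper":0,"linear":[0,0,-11],"angular":[0,0,0]},{"gripper":0,"linear":[0,0,-11],"angular":[0,0,0]}]'
```

```text
clock: 16.1
tcp_pos: [0.4536, 0.0994, 0.0205]
tcp_rot: [3.14, -0.0, 1.571]
ft_force: [-0.7, -0.4, 0.8]
finger_gap: 0.0472
grip_force: 63.0
clock: 17.1
tcp_pos: [0.4574, 0.1, 0.1358]
tcp_rot: [3.131, -0.002, 1.571]
ft_force: [1.0, 0.4, -0.1]
finger_gap: 0.0856
grip_force: 0.0
```

```bash
python3 -m creep '[{"gripper":0,"linear":[-1.5,1.6,0],"angular":[0,0,0]},{"gripper":0,"linear":[-4.2,4.5,0],"angular":[0,0,0]},{"gripper":0,"linear":[-7,7.4,0],"angular":[0,0,0]},{"gripper":0,"linear":[-9.8,10.4,0],"angular":[0,0,0]},{"gripper":0,"linear":[-12.6,13.4,0],"angular":[0,0,0]},{"gripper":0,"linear":[-15.2,16.1,0],"angular":[0,0,0]},{"gripper":0,"linear":[-16.8,17.8,0],"angular":[0,0,0]},{"gripper":0,"linear":[-17.3,18.2,0],"angular":[0,0,0]},{"gripper":0,"linear":[-17.3,18.2,0],"angular":[0,0,0]},{"gripper":0,"linear":[-17.3,18.2,0],"angular":[0,0,0]}]'
python3 - <<'E'
from h import *
d=snap('scene')
a=cv2.resize(d['img'][100:310,190:420],None,fx=2.6,fy=2.6,interpolation=cv2.INTER_CUBIC)
cv2.imwrite('pics/g5.png',a[...,::-1])
E
```

```text
clock: 18.1
tcp_pos: [0.6338, -0.073, 0.1291]
tcp_rot: [-3.14, -0.001, 1.571]
ft_force: [-0.3, 0.5, -0.4]
finger_gap: 0.0855
grip_force: 0.0
```

View pics/g5.png

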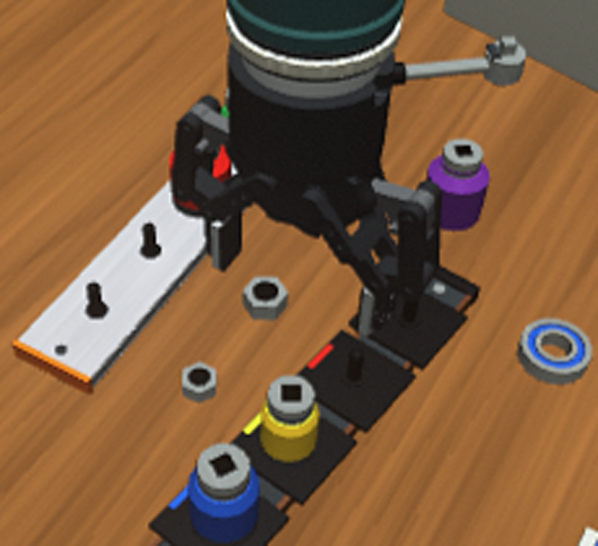

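Red stands on its post behind the gripper. Yellow at crop (290,415) and blue are undisturbed. Now yellow.

```bash
python3 -m creep '[{"gripper":0,"linear":[0,0.1,1],"angular":[0,0,0]},{"gripper":0,"linear":[0,0.1,3],"angular":[0,0,0]},{"gripper":0,"linear":[0,0.1,5],"angular":[0,0,0]},{"gripper":0,"linear":[0,0.1,7],"angular":[0,0,0]},{"gripper":0,"linear":[0,0.1,9],"angular":[0,0,0]},{"gripper":0,"linear":[0,0.1,10.6],"angular":[0,0,0]},{"gripper":0,"linear":[0,0.1,11.4],"angular":[0,0,0]},{"gripper":0,"linear":[0,0.1,11.5],"angular":[0,0,0]},{"gripper":0,"linear":[0,0.1,11.5],"angular":[0,0,0]}]'
python3 -m creep '[{"gripper":1,"linear":[0,0,0],"angular":[0,0,0]},{"gripper":1,"linear":[0,0,0],"angular":[0,0,0]},{"gripper":1,"linear":[0,0,0],"angular":[0,0,0]},{"gripper":1,"linear":[0,0,0],"angular":[0,0,0]},{"gripper":1,"linear":[0,0,0],"angular":[0,0,0]},{"gripper":1,"linear":[0,0,0],"angular":[0,0,0]},{"gripper":1,"linear":[0,0,0],"angular":[0,0,0]},{"gripper":1,"linear":[0,0,0],"angular":[0,0,0]}]'
```

```text
clock: 19.05
tcp_pos: [0.6363, -0.0736, 0.015]
tcp_rot: [3.141, 0.0, 1.571]
ft_force: [-0.0, 0.8, 0.6]
finger_gap: 0.0854
grip_force: 0.0
clock: 19.85
tcp_pos: [0.6366, -0.0739, 0.0159]
tcp_rot: [3.14, 0.0, 1.571]
ft_force: [-1.0, -0.6, 6.3]
finger_gap: 0.0355
grip_force: 59.8
```

```bash
python3 -m creep '[{"gripper":1,"linear":[0,0,-0.5],"angular":[0,0,0]},{"gripper":1,"linear":[0,0,-1.5],"angular":[0,0,0]},{"gripper":1,"linear":[0,0,-3],"angular":[0,0,0]},{"gripper":1,"linear":[0,0,-4.5],"angular":[0,0,0]},{"gripper":1,"linear":[0,0,-6],"angular":[0,0,0]},{"gripper":1,"linear":[0,0,-7.5],"angular":[0,0,0]},{"gripper":1,"linear":[0,0,-9],"angular":[0,0,0]},{"gripper":1,"linear":[0,0,-9.7],"angular":[0,0,0]},{"gripper":1,"linear":[0,0,-10],"angular":[0,0,0]},{"gripper":1,"linear":[0,0,-10],"angular":[0,0,0]}]'
python3 -m creep '[{"gripper":1,"linear":[0.6,-1.1,0],"angular":[0,0,0]},{"gripper":1,"linear":[1.8,-3.3,0],"angular":[0,0,0]},{"gripper":1,"linear":[3.3,-6,0],"angular":[0,0,0]},{"gripper":1,"linear":[4.8,-8.7,0],"angular":[0,0,0]},{"gripper":1,"linear":[6.3,-11.4,0],"angular":[0,0,0]},{"gripper":1,"linear":[7.8,-14.1,0],"angular":[0,0,0]},{"gripper":1,"linear":[9.1,-16.5,0],"angular":[0,0,0]},{"gripper":1,"linear":[9.9,-17.9,0],"angular":[0,0,0]},{"gripper":1,"linear":[10.1,-18.3,0],"angular":[0,0,0]},{"gripper":1,"linear":[10.1,-18.3,0],"angular":[0,0,0]}]'
```

```text
clock: 20.85
tcp_pos: [0.6361, -0.0737, 0.115]
tcp_rot: [3.141, 0.0, 1.571]
ft_force: [-1.0, -0.1, -3.1]
finger_gap: 0.0356
grip_force: 60.1
clock: 21.85
tcp_pos: [0.4528, 0.0275, 0.1146]
tcp_rot: [3.141, 0.0, 1.572]
ft_force: [-0.2, -0.2, -2.7]
finger_gap: 0.0357
grip_force: 60.3
```

```bash
python3 -m creep '[{"gripper":1,"linear":[0,0,1],"angular":[0,0,0]},{"gripper":1,"linear":[0,0,2.5],"angular":[0,0,0]},{"gripper":1,"linear":[0,0,4],"angular":[0,0,0]},{"gripper":1,"linear":[0,0,5.5],"angular":[0,0,0]},{"gripper":1,"linear":[0,0,7],"angular":[0,0,0]},{"gripper":1,"linear":[0,0,8.2],"angular":[0,0,0]},{"gripper":1,"linear":[0,0,9],"angular":[0,0,0]},{"gripper":1,"linear":[0,0,9.5],"angular":[0,0,0]},{"gripper":1,"linear":[0,0,9.8],"angular":[0,0,0]},{"gripper":1,"linear":[0,0,9.8],"angular":[0,0,0]}]'
```

```text
clock: 22.85
tcp_pos: [0.4531, 0.0273, 0.0166]
tcp_rot: [-3.142, 0.0, 1.571]
ft_force: [0.8, -0.6, -2.3]
finger_gap: 0.0354
grip_force: 60.3
```

```bash
python3 -m creep '[{"gripper":1,"linear":[0,0,0.05],"angular":[0,0,0]},{"gripper":1,"linear":[0,0,0.1],"angular":[0,0,0]},{"gripper":1,"linear":[0,0,0.1],"angular":[0,0,0]}]'
python3 -m creep '[{"gripper":0,"linear":[0,0,0],"angular":[0,0,0]},{"gripper":0,"linear":[0,0,0],"angular":[0,0,0]},{"gripper":0,"linear":[0,0,0],"angular":[0,0,0]},{"gripper":0,"linear":[0,0,0],"angular":[0,0,0]},{"gripper":0,"linear":[0,0,0],"angular":[0,0,0]},{"gripper":0,"linear":[0,0,-1],"angular":[0,0,0]},{"gripper":0,"linear":[0,0,-4],"angular":[0,0,0]},{"gripper":0,"linear":[0,0,-8],"angular":[0,0,0]},{"gripper":0,"linear":[0,0,-11],"angular":[0,0,0]},{"gripper":0,"linear":[0,0,-11],"angular":[0,0,0]}]'
```

```text
clock: 23.15
tcp_pos: [0.4533, 0.0273, 0.0161]
tcp_rot: [3.141, -0.0, 1.571]
ft_force: [0.0, -0.0, -1.9]
finger_gap: 0.0359
grip_force: 60.3
clock: 24.15
tcp_pos: [0.4574, 0.0273, 0.1317]
tcp_rot: [3.131, -0.0, 1.571]
ft_force: [0.9, 0.1, -0.6]
finger_gap: 0.0855
grip_force: 0.0
```

Blue at (0.6275, -0.142): dy −16.9, dx +17.5.

```bash
python3 -m creep '[{"gripper":0,"linear":[-1.5,1.6,0],"angular":[0,0,0]},{"gripper":0,"linear":[-4.2,4.4,0],"angular":[0,0,0]},{"gripper":0,"linear":[-7,7.3,0],"angular":[0,0,0]},{"gripper":0,"linear":[-9.8,10.2,0],"angular":[0,0,0]},{"gripper":0,"linear":[-12.6,13.1,0],"angular":[0,0,0]},{"gripper":0,"linear":[-15.2,15.8,0],"angular":[0,0,0]},{"gripper":0,"linear":[-16.6,17.2,0],"angular":[0,0,0]},{"gripper":0,"linear":[-16.9,17.5,0],"angular":[0,0,0]},{"gripper":0,"linear":[-16.9,17.5,0],"angular":[0,0,0]},{"gripper":0,"linear":[-16.9,17.5,0],"angular":[0,0,0]}]'
python3 - <<'E'
from h import *
d=snap('scene')
a=cv2.resize(d['img'][100:310,190:420],None,fx=2.6,fy=2.6,interpolation=cv2.INTER_CUBIC)
cv2.imwrite('pics/g6.png',a[...,::-1])
E
```

```text
clock: 25.15
tcp_pos: [0.6268, -0.1408, 0.1251]
tcp_rot: [-3.14, -0.001, 1.571]
ft_force: [-0.1, 0.5, -0.3]
finger_gap: 0.0856
grip_force: 0.0
```

View pics/g6.png

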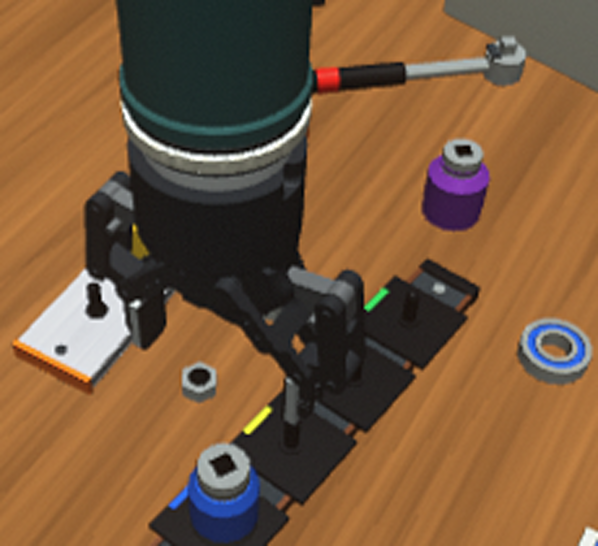

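Blue is at crop (223,490), still in place, and the fourth post is free at (95,300). The gripper is ready above blue. Descending to z≈0.016.

```bash
python3 -m creep '[{"gripper":0,"linear":[-0.1,0,1],"angular":[0,0,0]},{"gripper":0,"linear":[-0.1,0,3],"angular":[0,0,0]},{"gripper":0,"linear":[-0.1,0,5],"angular":[0,0,0]},{"gripper":0,"linear":[-0.1,0,7],"angular":[0,0,0]},{"gripper":0,"linear":[-0.1,0,9],"angular":[0,0,0]},{"gripper":0,"linear":[-0.1,0,10.3],"angular":[0,0,0]},{"gripper":0,"linear":[-0.1,0,10.8],"angular":[0,0,0]},{"gripper":0,"linear":[-0.1,0,10.8],"angular":[0,0,0]}]'
python3 -m creep '[{"gripper":1,"linear":[0,0,0],"angular":[0,0,0]},{"gripper":1,"linear":[0,0,0],"angular":[0,0,0]},{"gripper":1,"linear":[0,0,0],"angular":[0,0,0]},{"gripper":1,"linear":[0,0,0],"angular":[0,0,0]},{"gripper":1,"linear":[0,0,0],"angular":[0,0,0]},{"gripper":1,"linear":[0,0,0],"angular":[0,0,0]},{"gripper":1,"linear":[0,0,0],"angular":[0,0,0]},{"gripper":1,"linear":[0,0,0],"angular":[0,0,0]}]'
```

```text
clock: 26.0
tcp_pos: [0.6272, -0.1423, 0.0168]
tcp_rot: [-3.14, -0.0, 1.571]
ft_force: [0.1, -0.3, 0.2]
finger_gap: 0.0853
grip_force: 0.0
clock: 26.8
tcp_pos: [0.629, -0.1431, 0.0193]
tcp_rot: [3.139, 0.001, 1.571]
ft_force: [-1.7, 0.0, 4.3]
finger_gap: 0.0418
grip_force: 61.3
```

```bash
python3 -m creep '[{"gripper":1,"linear":[0,0,-0.5],"angular":[0,0,0]},{"gripper":1,"linear":[0,0,-1.5],"angular":[0,0,0]},{"gripper":1,"linear":[0,0,-3],"angular":[0,0,0]},{"gripper":1,"linear":[0,0,-4.5],"angular":[0,0,0]},{"gripper":1,"linear":[0,0,-6],"angular":[0,0,0]},{"gripper":1,"linear":[0,0,-7.5],"angular":[0,0,0]},{"gripper":1,"linear":[0,0,-9],"angular":[0,0,0]},{"gripper":1,"linear":[0,0,-9.7],"angular":[0,0,0]},{"gripper":1,"linear":[0,0,-10],"angular":[0,0,0]},{"gripper":1,"linear":[0,0,-10],"angular":[0,0,0]}]'
python3 -m creep '[{"gripper":1,"linear":[0.6,-1.1,0],"angular":[0,0,0]},{"gripper":1,"linear":[1.8,-3.3,0],"angular":[0,0,0]},{"gripper":1,"linear":[3.3,-5.9,0],"angular":[0,0,0]},{"gripper":1,"linear":[4.8,-8.5,0],"angular":[0,0,0]},{"gripper":1,"linear":[6.3,-11.1,0],"angular":[0,0,0]},{"gripper":1,"linear":[7.8,-13.7,0],"angular":[0,0,0]},{"gripper":1,"linear":[9,-16,0],"angular":[0,0,0]},{"gripper":1,"linear":[9.7,-17.2,0],"angular":[0,0,0]},{"gripper":1,"linear":[9.9,-17.4,0],"angular":[0,0,0]},{"gripper":1,"linear":[9.9,-17.4,0],"angular":[0,0,0]}]'
```

```text
clock: 27.8
tcp_pos: [0.6281, -0.1427, 0.118]
tcp_rot: [3.141, 0.0, 1.571]
ft_force: [0.2, -0.2, -2.9]
finger_gap: 0.0416
grip_force: 61.0
clock: 28.8
tcp_pos: [0.4542, -0.0436, 0.1177]
tcp_rot: [3.141, 0.0, 1.571]
ft_force: [-0.3, -0.2, -2.9]
finger_gap: 0.0414
grip_force: 61.2
```

```bash
python3 -m creep '[{"gripper":1,"linear":[0,0,1],"angular":[0,0,0]},{"gripper":1,"linear":[0,0,2.5],"angular":[0,0,0]},{"gripper":1,"linear":[0,0,4],"angular":[0,0,0]},{"gripper":1,"linear":[0,0,5.5],"angular":[0,0,0]},{"gripper":1,"linear":[0,0,7],"angular":[0,0,0]},{"gripper":1,"linear":[0,0,8.2],"angular":[0,0,0]},{"gripper":1,"linear":[0,0,9],"angular":[0,0,0]},{"gripper":1,"linear":[0,0,9.5],"angular":[0,0,0]},{"gripper":1,"linear":[0,0,9.8],"angular":[0,0,0]},{"gripper":1,"linear":[0,0,9.8],"angular":[0,0,0]}]'
```

```text
clock: 29.8
tcp_pos: [0.4544, -0.0438, 0.0199]
tcp_rot: [3.141, 0.0, 1.571]
ft_force: [0.7, -0.2, -3.5]
finger_gap: 0.0414
grip_force: 61.2
```

```bash
python3 -m creep '[{"gripper":1,"linear":[0,0,0.05],"angular":[0,0,0]},{"gripper":1,"linear":[0,0,0.1],"angular":[0,0,0]},{"gripper":1,"linear":[0,0,0.1],"angular":[0,0,0]}]'
python3 -m creep '[{"gripper":0,"linear":[0,0,0],"angular":[0,0,0]},{"gripper":0,"linear":[0,0,0],"angular":[0,0,0]},{"gripper":0,"linear":[0,0,0],"angular":[0,0,0]},{"gripper":0,"linear":[0,0,0],"angular":[0,0,0]},{"gripper":0,"linear":[0,0,0],"angular":[0,0,0]},{"gripper":0,"linear":[0,0,-1],"angular":[0,0,0]},{"gripper":0,"linear":[0,0,-4],"angular":[0,0,0]},{"gripper":0,"linear":[0,0,-8],"angular":[0,0,0]},{"gripper":0,"linear":[0,0,-12],"angular":[0,0,0]},{"gripper":0,"linear":[0,0,-14],"angular":[0,0,0]}]'
python3 -m creep '[{"gripper":0,"linear":[-3,0,-1],"angular":[0,0,0]},{"gripper":0,"linear":[-7,0,-1],"angular":[0,0,0]},{"gripper":0,"linear":[-11,0,-1],"angular":[0,0,0]},{"gripper":0,"linear":[-15,0,-1],"angular":[0,0,0]},{"gripper":0,"linear":[-18,0,-1],"angular":[0,0,0]},{"gripper":0,"linear":[-20,0,-1],"angular":[0,0,0]},{"gripper":0,"linear":[-20,0,-1],"angular":[0,0,0]},{"gripper":0,"linear":[-20,0,-1],"angular":[0,0,0]}]'
python3 - <<'E'
from m import *
d=snap('scene');t=snap('top','top9.png')
c=np.array([.4524,.0641]);a=.011
for k,y in zip('gryb',(.108,.036,-.036,-.108)):
    p=c+y*np.array([-np.sin(a),np.cos(a)])
    for n,i in(('s',d),('t',t)):
        g=proj(i,[*p,.015+H[k]]).astype(int)
        try: r=necks(i,{k:tuple(map(int,g))})[k];print(k,n,p.round(4),r[3].round(4))
        except Exception as e: print(k,n,e)
a=np.vstack([cv2.resize(d['img'][100:270,160:400],None,fx=2,fy=2),cv2.resize(t['img'][200:320,130:370],None,fx=2,fy=2)])
cv2.imwrite('pics/g7.png',a[...,::-1])
E
```

```text
clock: 30.1
tcp_pos: [0.4546, -0.0437, 0.0194]
tcp_rot: [3.14, 0.0, 1.571]
ft_force: [0.3, -0.0, 1.1]
finger_gap: 0.0414
grip_force: 61.5
clock: 31.1
tcp_pos: [0.4563, -0.044, 0.1635]
tcp_rot: [3.135, 0.001, 1.571]
ft_force: [0.8, -0.8, 1.0]
finger_gap: 0.0857
grip_force: 0.0
clock: 31.9
tcp_pos: [0.4538, -0.2436, 0.169]
tcp_rot: [3.142, -0.001, 1.57]
ft_force: [0.5, 0.6, 0.3]
finger_gap: 0.0854
grip_force: 0.0
g s [0.4512 0.1721] [0.4507 0.1697 0.077 ]
g t [0.4512 0.1721] [0.4526 0.1733 0.077 ]
r s [0.452  0.1001] [0.4513 0.1019 0.081 ]
r t [0.452  0.1001] [0.4537 0.1001 0.081 ]
y s [0.4528 0.0281] [0.4617 0.0231 0.075 ]
y t [0.4528 0.0281] [0.4533 0.0287 0.075 ]
b s [ 0.4536 -0.0439] [ 0.4577 -0.0398  0.079 ]
b t [ 0.4536 -0.0439] [ 0.4537 -0.0433  0.079 ]
```

View pics/g7.png

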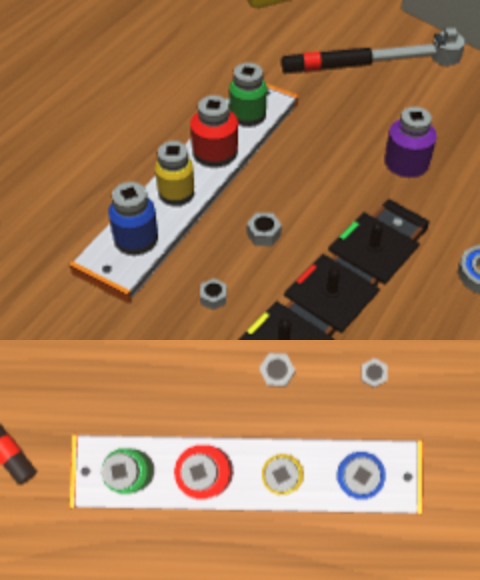

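All four sockets stand upright on the new rail, reading green (120,470), red (200,472), yellow (282,474), blue (362,475). The top view puts each within 2 mm of its post, and the arm is clear.

```bash
python3 -c "from cell import hand_in;print(hand_in())"
```

```text
the job is handed in; nothing more can be done
None
```

All four sockets are on the new rail in the old order (green, red, yellow, blue from the left), each upright and seated on its post in the final pictures; I handed the job in at about 32 s, but `hand_in()` gave no verdict.

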